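Hold the big spring clip open over the tall grade card

TASK

Pinch the two levers of the bigger spring clip so that it opens wide while still on its parking strip, then lift it off and carry it to the tall narrow card. Bring its open jaws straight down over the middle of that card's top edge, one jaw on each side, until the edge is about half-way up into the jaws, and finish there still holding the clip wide open, with the clip not touching the card. Do not bump the card hard on the way, and leave the smaller clip and everything else on the table where it is.

Things in the scene. Friction and masses are not known exactly. Their poses are not given: they have to be found in the camera images.
- clip_pivot (a point): Centre of the steel barrel (pivot, radius 6 mm) of the bigger of two black plastic clothes-peg type spring clips, about 70 g, 28 mm wide. x along the barrel, y the way levers and jaws open, z from jaws to levers. It starts upright, clamped on the parking strip, the barrel resting on the strip's top edge. It is symmetric: a half turn about z changes nothing.
- clip_a (a joint): Angle of one jaw of the bigger clip (the other moves equally): 0 = clamped on the strip, 0.36 rad = stop, fully open; wide open means over 0.24. The spring needs about 3 N on each lever to start, 6 N at the stop; 15 to 25 N of grip holds it firmly at the stop. Let go, it snaps shut. At the stop: 35 mm between the lips, which are then 42 mm below the pivot, 43 mm over their outside.
- strip_top (a point): Middle of the top edge of the parking strip: an upright steel strip 180 mm long (x), 4 mm thick (y), top edge 80 mm above the table, standing on a fixed wooden foot 200 x 70 x 20 mm. The two clips sit on it, about 50 mm either side of the middle, in either order.
- small_clip_pivot (a point): Pivot of the smaller clip, of the same shape at 0.7 of the size (20 mm wide, top of levers 26 mm above the pivot), clamped on the same strip. To be left alone.
- tall_card_top (a point): Middle of the top edge of the tall narrow card: a stiff white card 70 mm wide (x), 3 mm thick (y), top edge 150 mm above the table, upright in a fixed black foot 90 x 60 x 18 mm. z up.
- low_card_top (a point): Middle of the top edge of the other card, 120 mm wide (x), 3 mm thick, top edge 90 mm above the table, in a fixed foot 140 x 60 x 18 mm. Not used.
- tape: Roll of tape lying flat, 90 mm across, 24 mm high; origin under its centre. Bystander.
- weight: Brass scale weight, 40 mm across, 56 mm high; origin under its centre. Bystander.
- small_weight: Smaller brass scale weight, 28 mm across, 42 mm high; origin under its centre. Bystander.
- marker: Marker pen lying along its x, 130 mm long, 14 mm thick; origin under its centre. Bystander.
- avocado: Avocado lying on its side, 105 x 68 x 68 mm; origin under its centre. Bystander.
- punnet: Cardboard punnet with three avocados, 150 x 110 mm, about 65 mm high; origin under its centre. Bystander.
- clip: The bigger clip; origin and axes as clip_pivot. Two levers rise in a V from the pivot, ending in round bars of radius 4 mm along x, 28 mm long: closed, bar centres 33 mm above the pivot and 18 mm either side (44 mm over the outside); at the stop 38 mm above and 5 mm either side (19 mm over the outside). Jaws reach 44 mm below the pivot. Squeezing the lever ends together spreads the jaws.
- tall_card: The tall card with its foot; origin under the centre of the foot, x along the card's width.
There are look-alikes about, which are no part of the job. Leave any pink or turquoise look-alike of the clip alone.

How it is judged:
By the outcome, as a careful person would: the job done as asked, in the order asked, and still so for the second after the job is handed in, while the arm keeps its last pose, push and grip.
It also fails if it takes over 35 s, if anything falls off the work surface, if the arm or the gripper's body presses on something with over 40 N, if the wrist force passes 120 N, or if a joint passes its speed limit or range.

ROBOT

A 6-joint arm with a two-finger parallel gripper is mounted at the origin on the work surface. World frame = base frame: x ahead of the robot, y to its left, z up, the work surface at z = 0. Lengths are in m, angles in rad, forces in N, time in s.
With the tool pointing down it reaches from about 0.3 to 0.775 m from the base axis. Payload 14.6 kg.
Tool frame: the origin (TCP) lies at the very end of the fingers, on their centre line; the grasp point (between the pads) lies 19 mm behind it; z points along the fingers, x is the direction in which the jaws open and shut, and the axes are right-handed (so a half turn about z gives the same grasp; the last joint's range is limited). The gripper opens to 94 mm and grips with 3 to 60 N. Pads are 16 mm wide; open, the fingers measure 119 mm over their backs; the gripper's body (75 mm by 177 mm) begins 78 mm behind the grasp point.
Start: joints at [1.265, 0.3, 1.521, -0, 1.321, -0.067], TCP at [0.13, 0.534, 0.205] pointing down, gripper open.
Joint ranges: [-3.03, 3.03], [-0.79, 2.21], [0.23, 2.52], [-1.04, 4.18], [0, 3.07], [-2.55, 2.55]. Speed limits (rad/s): [2.22, 2.22, 2.57, 3.14, 3.14, 3.14].

INTERFACE

Orientations are given as [roll, pitch, yaw] about the fixed x, y, z axes, in that order (R = Rz(yaw) Ry(pitch) Rx(roll)).
In Python, from station import ctrl gives the robot as it stands.
- The arm moves only by the shell command python3 -m inch 'ROWS' [FORCE]. ROWS is JSON, one flat list of numbers, 7 for each row, row after row: the shift along the tool's x, y, z in cm, then the turn, a rotation vector about the tool's x, y, z in rad, then the opening, from 0 (shut) to 1 (fully open). In form: [tx, ty, tz, wx, wy, wz, claw, tx, ty, tz, wx, wy, wz, claw, ...]. A call has 1 to 20 rows; each row shifts and turns the commanded pose from where the row before left it, along the tool's axes as they then stand; what a row does not reach is not made up. A row lasts 1/8 s, in which the tool goes at most 62.5 mm and 10.7 degrees, less where a joint would pass 70% of its speed; a pose out of reach is approached as far as the arm can. A call is refused whole if a number of a shift passes 6.25 or a number of a turn 0.188, either way. A call with a gripper value outside its range is refused whole. The fingers move at their own pace and stop on an object; FORCE is the grip in N (left out, the last holds). Time passes only in rows, so rows that do not move let the fingers close. It gives the time, the measured TCP pose, the force and the opening at its end, in the units of the state.
- ctrl.get_obs(): the state, without advancing time (a new reading comes with each control period).
- ctrl.camera(name): name is "side" or "top" or "wrist"; returns (picture, depth): 400x640x3 uint8, red, green, blue; 400x640 float32, m along the optical axis (not along the pixel's ray), 0 where there is no reading.
- ctrl.camera_params(name): a dict with "vertical_fov" (degrees; the focal length in pixels is half the picture's height over the tangent of half this angle, whatever the lens; pixels are square), "cx", "cy" (the principal point, pixels), "camera_from_world" (4x4, takes a point from world to camera coordinates); the wrist camera has in their place "mount" (4x4, takes a point from camera to tool coordinates, whose origin is the TCP and whose axes are the tool frame's). Camera axes: x right, y down, z forward; pixel columns grow to the right and rows downward; lengths in m; the calibration is good to about 2 mm. A picture is of the moment at which its call begins: read the wrist's pose just before it. camera_params takes no time and is no camera call.
- ctrl.hand_in(): hands the job in, once; it reports no verdict.
Trained networks look in the newest picture that a camera, given by its name, has taken for a name from the list of things; names that differ only in an ending like _2 or _b are one class to them, and where a whole thing is asked for, a point or a joint stands for the part that bears it (a point fixed in the world has none). Each returns a list of dicts, best first, with "score" (0 to 1); they miss things now and then, are a little off and sometimes report something else, mostly with a low value. They report only what shows in the picture. A call takes as long as a camera call. They do not tell look-alikes from the thing itself.
- ctrl.spot_in(camera, label): "bbox" ([centre column, centre row, width, height] in pixels, round what is visible of it).
- ctrl.place_of(camera, label): "centre" ([column, row] in pixels: a listed point, or the origin of a listed thing).
The state is a dict: "time_s": time; "qpos": joint angles; "joint_vel": joint speeds; "tau": joint torques, N m; "ee_pos": TCP position; "eef_rot": TCP orientation; "force": force on the tool from outside, world axes, zero at the start; "moment": the same for the moment, N m; "grip_width": finger opening in m.
Only numpy, scipy, OpenCV 4.12 (cv2) and the standard library are available. Lean on these libraries where they do the work, as an engineer would, in place of code of your own. Each camera call takes 0.05 s, during which the arm holds its last target. There are 200 camera calls.

## Working session

There is one attempt and no reset: what is moved stays moved. The work goes in short steps, Python scripts to look and compute and a shell command to move; the robot and the scene stay as the last step left them, time stands still between calls to the robot, and variables do not carry over. Pictures are saved under pics/ and viewed, about 8 in all and at most 12, crops included, and the job is handed in when it is done.

```bash
mkdir -p pics; cat > h.py <<'E'
import numpy as np, cv2
from scipy.spatial.transform import Rotation as R
from station import ctrl
def T_wt(o):
    T=np.eye(4);T[:3,:3]=R.from_euler('xyz',o['eef_rot']).as_matrix();T[:3,3]=o['ee_pos'];return T
def shot(n):
    o=ctrl.get_obs();im,d=ctrl.camera(n);p=ctrl.camera_params(n)
    M=T_wt(o)@np.array(p['mount']) if 'mount' in p else np.linalg.inv(np.array(p['camera_from_world']))
    f=im.shape[0]/2/np.tan(np.radians(p['vertical_fov'])/2)
    return im,d,(M,f,p['cx'],p['cy'])
def ray(c,u,v):
    M,f,cx,cy=c;return M[:3,3],M[:3,:3]@np.array([(u-cx)/f,(v-cy)/f,1])
def at_z(c,u,v,z):
    o,r=ray(c,u,v);return o+r*(z-o[2])/r[2]
def cloud(c,d):
    M,f,cx,cy=c;v,u=np.mgrid[:d.shape[0],:d.shape[1]]
    P=np.stack([(u-cx)/f*d,(v-cy)/f*d,d],-1)@M[:3,:3].T+M[:3,3];P[d<=0]=np.nan;return P
def proj(c,X):
    M,f,cx,cy=c;q=M[:3,:3].T@(np.asarray(X)-M[:3,3]);return np.array([cx+f*q[0]/q[2],cy+f*q[1]/q[2]])
def save(n,im): cv2.imwrite('pics/'+n,im[...,::-1])
E
python3 - <<'E'
from h import *
print(ctrl.get_obs())
for n in('top','side'):
    im,d,c=shot(n);save(n+'0.png',im);P=cloud(c,d);print(n,c,ctrl.camera_params(n).keys())
    for l in('clip_pivot','small_clip_pivot','strip_top','tall_card_top','low_card_top'):
        for r in ctrl.place_of(n,l)[:4]:
            u,v=r['centre'];z={'tall_card_top':.15,'low_card_top':.09,'strip_top':.08}.get(l,.086)
            print(n,l,round(r['score'],2),np.round([u,v]),at_z(c,u,v,z).round(3),P[int(np.clip(round(v),0,399)),int(np.clip(round(u),0,639))].round(3))
E
```

```text
{'time_s': 0.0, 'qpos': array([ 1.26539753e+00,  3.00485647e-01,  1.52162019e+00,  1.54688652e-06,
        1.32069314e+00, -6.66004044e-02]), 'joint_vel': array([ 0.00046773,  0.00057945,  0.00025217,  0.00010351, -0.0007285 ,
        0.00208864]), 'tau': array([-1.57891176e-03, -5.31804407e+01, -3.52748144e+01,  7.07406714e-02,
        2.44121114e-02, -7.84901999e-05]), 'ee_pos': array([0.13001332, 0.53412624, 0.20486181]), 'eef_rot': array([-3.14151088e+00,  1.20354401e-03,  1.33199760e+00]), 'force': array([0.49042368, 0.55720665, 0.31030757]), 'moment': array([ 0.02045411, -0.01058841, -0.04827381]), 'grip_width': 0.09397818128542805}
top (array([[-0.01200866, -0.99815053,  0.05959285,  0.48698323],
       [-0.99989976,  0.01243406,  0.00677276, -0.02002008],
       [-0.00750121, -0.05950555, -0.99819979,  1.26841567],
       [ 0.        ,  0.        ,  0.        ,  1.        ]]), np.float64(472.57582178404573), 315.6157705212628, 198.56624383979323) dict_keys(['vertical_fov', 'cx', 'cy', 'camera_from_world'])
top clip_pivot 0.79 [379. 206.] [ 0.536 -0.17   0.086] [ 0.537 -0.169 
[... 798 characters left out ...]
       ]]), np.float64(435.3216153273166), 323.4137616643152, 197.5178156735418) dict_keys(['vertical_fov', 'cx', 'cy', 'camera_from_world'])
side clip_pivot 0.74 [326. 284.] [ 0.413 -0.224  0.086] [ 0.426 -0.204  0.054]
side clip_pivot 0.65 [393. 246.] [ 0.639 -0.226  0.086] [ 0.664 -0.204  0.048]
side clip_pivot 0.62 [346. 248.] [ 0.528 -0.157  0.086] [ 0.522 -0.164  0.098]
side small_clip_pivot 0.69 [378. 275.] [ 0.542 -0.278  0.086] [ 0.54  -0.281  0.09 ]
side small_clip_pivot 0.68 [370. 220.] [ 0.649 -0.111  0.086] [ 0.69  -0.067  0.024]
side tall_card_top 0.7 [276. 155.] [0.544 0.252 0.15 ] [ 0.628  0.427 -0.002]
side low_card_top 0.6 [310. 204.] [0.538 0.047 0.09 ] [0.539 0.046 0.091]
```

```bash
python3 - <<'E'
import cv2,numpy as np
a=cv2.imread('pics/top0.png');b=cv2.imread('pics/side0.png')
cv2.imwrite('pics/v1.png',cv2.resize(a,(800,500)))
s=cv2.resize(b[190:310,280:460],None,fx=4,fy=4,interpolation=3)
cv2.imwrite('pics/v2.png',s)
E
```

```text
(no output)
```

View pics/v1.png

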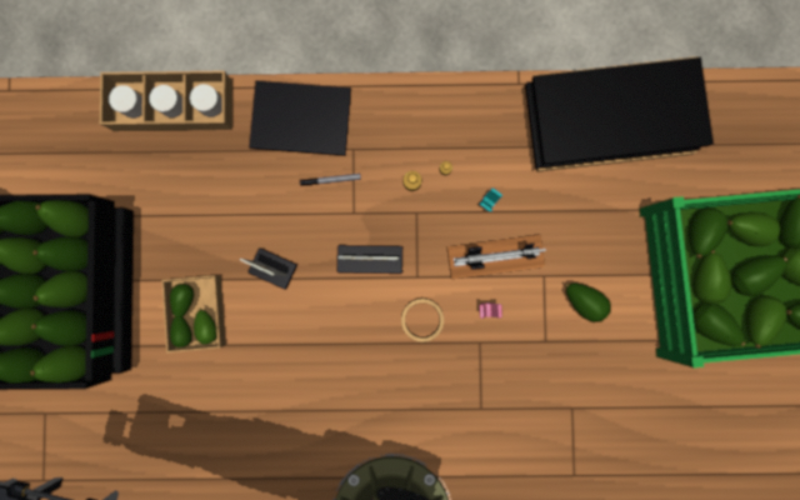

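View pics/v2.png

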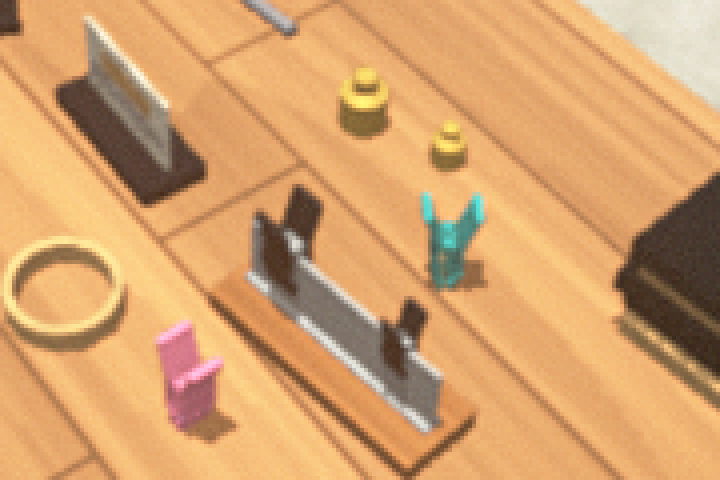

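Candidates, as top-view pixels at 640x400:
- Big black clip: (379,206), with the larger V and nearer the low card.
- Small black clip: (424,201).
- Pink look-alike: (392,248).
- Turquoise look-alike: (390,157).

The crop shows the two black clips on the steel strip. The bigger one is at crop (285,240), so that is my choice at about (0.537, -0.168). The tall card is at top (207,213). I'll go above the clip now.

```bash
python3 -m inch '[-3.25,3.12,-0.25,0,0,0,1,-3.25,3.12,-0.25,0,0,0,1,-3.25,3.12,-0.25,0,0,0,1,-3.25,3.12,-0.25,0,0,0,1,-3.25,3.12,-0.25,0,0,0,1,-3.25,3.12,-0.25,0,0,0,1,-3.25,3.12,-0.25,0,0,0,1,-3.25,3.12,-0.25,0,0,0,1,-3.25,3.12,-0.25,0,0,0,1,-3.25,3.12,-0.25,0,0,0,1,-3.25,3.12,-0.25,0,0,0,1,-3.25,3.12,-0.25,0,0,0,1,-3.25,3.12,-0.25,0,0,0,1,-3.25,3.12,-0.25,0,0,0,1,-3.25,3.12,-0.25,0,0,0,1,-3.25,3.12,-0.25,0,0,0,1,-3.25,3.12,-0.25,0,0,0,1,-3.25,3.12,-0.25,0,0,0,1]' 20
python3 -m inch '[0,0,0,0,0,0.175,1,0,0,0,0,0,0.175,1,0,0,0,0,0,0.175,1,0,0,0,0,0,0.175,1,0,0,0,0,0,0.175,1,0,0,0,0,0,0.175,1,0,0,0,0,0,0.175,1,0,0,0,0,0,0,1]'
python3 - <<'E'
from h import *
im,d,c=shot('wrist');save('w1.png',im);np.savez('w1',im=im,d=d,M=c[0])
print(np.array(ctrl.camera_params('wrist')['mount']).round(3),c[1:])
P=cloud(c,d)
for l in('clip_pivot','small_clip_pivot','strip_top'):
  for r in ctrl.place_of('wrist',l)[:3]:
    u,v=r['centre'];print(l,round(r['score'],2),np.round([u,v]),at_z(c,u,v,.08 if l=='strip_top' else .086).round(4))
E
```

```text
time_s: 2.85
ee_pos: [0.538, -0.1683, 0.2506]
eef_rot: [3.141, -0.0, 1.332]
force: [-0.4, 1.2, 0.1]
grip_width: 0.0939
time_s: 3.85
ee_pos: [0.5374, -0.1668, 0.2504]
eef_rot: [3.142, 0.0, 0.108]
force: [0.9, 0.3, 1.0]
grip_width: 0.094
[[ 1.     0.    -0.001  0.   ]
 [-0.     0.97   0.244 -0.071]
 [ 0.001 -0.244  0.97  -0.178]
 [ 0.     0.     0.     1.   ]] (np.float64(324.75193433208494), 317.3953652458658, 204.60496245564656)
clip_pivot 0.84 [315. 195.] [ 0.5351 -0.1714  0.086 ]
clip_pivot 0.61 [407. 228.] [ 0.6414 -0.1979  0.086 ]
clip_pivot 0.55 [226. 205.] [ 0.4402 -0.1937  0.086 ]
small_clip_pivot 0.72 [316. 284.] [ 0.5475 -0.2773  0.086 ]
strip_top 0.82 [314. 239.] [ 0.5398 -0.2246  0.08  ]
```

View pics/w1.png

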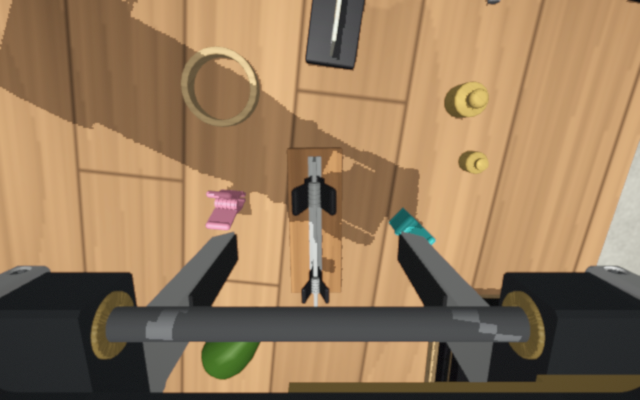

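The wrist view shows the bigger clip at (315,195) and the small clip at (316,284). The pink look-alike is at (225,208) and the turquoise one at (412,226). I'll refine the clip from depth.

```bash
python3 - <<'E'
from h import *
z=np.load('w1.npz');p=ctrl.camera_params('wrist');f=200/np.tan(np.radians(p['vertical_fov'])/2);c=(z['M'],f,p['cx'],p['cy'])
P=cloud(c,z['d'])[150:230,270:360].reshape(-1,3);I=z['im'][150:230,270:360].reshape(-1,3)
P0=cloud(c,z['d'])[150:310,285:345].reshape(-1,3)
s=P0[(P0[:,2]>.072)&(P0[:,2]<.084)]; print('strip',len(s),np.nanmean(s,0))
q=cv2.minAreaRect(s[:,:2].astype(np.float32)*1000);print(q)
m=P[:,2]>.105;t=P[m];print('bars',len(t),t.min(0),t.max(0),np.median(t,0));print(cv2.minAreaRect(t[:,:2].astype(np.float32)*1000))
for zz in(.09,.1,.11,.115,.12): print(zz,(P[:,2]>zz).sum())
E
```

```text
strip 436 [ 0.53998746 -0.2185901   0.07933604]
((538.1431274414062, -222.476318359375), (22.02829933166504, 172.59376525878906), 4.70626974105835)
bars 619 [ 0.51138955 -0.18653599  0.10502705] [ 0.55759946 -0.15508794  0.1243318 ] [ 0.52351186 -0.16971088  0.12097691]
((534.3709716796875, -170.98043823242188), (44.126346588134766, 28.007558822631836), 6.698631286621094)
0.09 1080
0.1 720
0.11 520
0.115 437
0.12 385
```

The bars measure 44.1 x 28.0 mm in depth, which matches the bigger clip. Centre is (0.534,-0.171), yaw 0.117. Next: descend and pinch.

```bash
python3 -m inch '[-0.3,0.4,2.8,0,0,-0.01,1,0,0,3,0,0,0,1,0,0,3,0,0,0,1,0,0,3,0,0,0,1,0,0,2,0,0,0,1,0,0,1,0,0,0,0.8,0,0,0,0,0,0,0.7]' 20
python3 -m inch '[0,0,0,0,0,0,0.5,0,0,0,0,0,0,0.4,0,0,0,0,0,0,0.2,0,0,0,0,0,0,0,0,0,0,0,0,0,0,0,0,0,0,0,0,0,0,0,0,0,0,0,0]' 20
python3 - <<'E'
from h import *
im,d,c=shot('wrist');im2,_,_=shot('side')
save('v4.png',np.vstack([im[100:320,160:480],cv2.resize(im2[200:300,280:425],(320,221))]))
E
```

```text
time_s: 4.92
ee_pos: [0.5348, -0.1711, 0.1023]
eef_rot: [-3.141, 0.0, 0.118]
force: [-0.9, 0.2, 0.5]
grip_width: 0.0771
time_s: 5.8
ee_pos: [0.5361, -0.1716, 0.1044]
eef_rot: [3.14, -0.004, 0.117]
force: [0.8, 1.2, 12.5]
grip_width: 0.0171
```

View pics/v4.png

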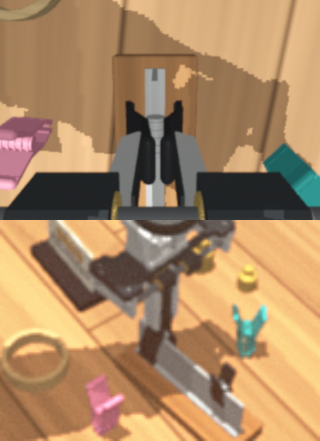

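The levers are pinched to 17 mm, which means the jaws are at the stop, and the jaws are spread clear of the strip. Lifting now, and then measuring the card.

```bash
python3 -m inch '[0,0,-0.5,0,0,0,0,0,0,-1.5,0,0,0,0,0,0,-2.5,0,0,0,0,0,0,-3,0,0,0,0,0,0,-3,0,0,0,0,0,0,-3,0,0,0,0,0,0,-2,0,0,0,0,0,0,0,0,0,0,0]' 20
python3 - <<'E'
from h import *
im,d,c=shot('top');P=cloud(c,d)
r=ctrl.place_of('top','tall_card_top')[:2];print([(x['score'],x['centre'],at_z(c,*x['centre'],.15)) for x in r])
m=(P[...,2]>.135)&(P[...,2]<.165)&(abs(P[...,0]-.523)<.07)&(abs(P[...,1]-.246)<.07)
s=P[m];print(len(s),s.mean(0),s[:,2].max(),cv2.minAreaRect(s[:,:2].astype(np.float32)*1000))
m=(P[...,2]>.012)&(P[...,2]<.024)&(abs(P[...,0]-.523)<.08)&(abs(P[...,1]-.236)<.1)
s=P[m];print('foot',len(s),s.mean(0),cv2.minAreaRect(s[:,:2].astype(np.float32)*1000))
im2,d2,c2=shot('side');P=cloud(c2,d2)
m=(P[...,2]>.142)&(P[...,2]<.158)&(abs(P[...,0]-.523)<.07)&(abs(P[...,1]-.246)<.07)
s=P[m];print('side',len(s),s.mean(0) if len(s) else 0,len(s) and cv2.minAreaRect(s[:,:2].astype(np.float32)*1000))
A=cv2.resize(im[170:260,160:320],(640,360),interpolation=cv2.INTER_CUBIC);B=cv2.resize(im2[130:260,180:420],(640,347))
save('v5.png',np.vstack([A[:,:],B])[:600])
E
```

```text
time_s: 6.9
ee_pos: [0.5351, -0.1713, 0.2592]
eef_rot: [3.14, -0.002, 0.117]
force: [0.4, -0.7, -1.0]
grip_width: 0.0169
[(0.81, [207.2, 211.9], array([0.52528676, 0.24499035, 0.15      ]))]
52 [0.52303187 0.25002489 0.14793517] 0.15354752506480773 ((522.6962280273438, 250.28018188476562), (68.81708526611328, 3.3625330924987793), 65.11454772949219)
foot 631 [0.52282723 0.24766517 0.01768972] ((522.6990356445312, 250.41909790039062), (90.4449462890625, 60.27583312988281), 65.19025421142578)
side 14 [0.52002161 0.24368384 0.15143941] ((521.880126953125, 248.0157470703125), (67.79266357421875, 2.717771530151367), 65.5815658569336)
```

View pics/v5.png

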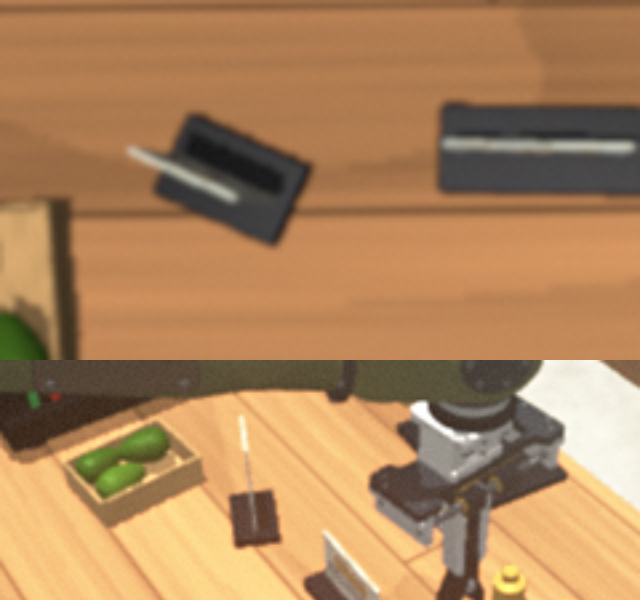

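The top view shows the tall card from (130,150) to (237,198) in the upper crop. Its edge measures 69 x 3.4 mm, centre (0.5225,0.250), yaw 65.1°. The foot and the side view agree to about 2 mm. Carrying the clip there at height.

```bash
python3 -m inch '[0.28,-2,0,0,0,0,0,0.28,-3.5,0,0,0,0,0,0.28,-4,0,0,0,0,0,0.28,-4,0,0,0,0,0,0.28,-4,0,0,0,0,0,0.28,-4,0,0,0,0,0,0.28,-4,0,0,0,0,0,0.28,-4,0,0,0,0,0,0.28,-4,0,0,0,0,0,0.28,-3.5,0,0,0,0,0,0.28,-2.5,0,0,0,0,0,0.28,-1.5,0,0,0,0,0,0.28,-1,0,0,0,0,0]'
python3 -m inch '[0,0,0,0,0,0.138,0,0,0,0,0,0,0.138,0,0,0,0,0,0,0.138,0,0,0,0,0,0,0.138,0,0,0,0,0,0,0,0]'
cat > look.py <<'E'
from h import *
import sys
o=ctrl.get_obs();print(o['time_s'],o['ee_pos'].round(4),o['eef_rot'].round(3),o['grip_width'])
im,d,c=shot('wrist');P=cloud(c,d)
Rt=R.from_euler('xyz',o['eef_rot']).as_matrix();L=(P-o['ee_pos'])@Rt  # tool coordinates
print([(round(x['score'],2),np.round(x['centre']),at_z(c,*x['centre'],.15).round(4)) for x in ctrl.place_of('wrist','tall_card_top')[:2]])
e=(abs(P[...,2]-.149)<.008)&(im.min(2)>110)&(np.hypot(P[...,0]-.522,P[...,1]-.25)<.05)
s=P[e];print('card',len(s),s.mean(0).round(4),cv2.minAreaRect(s[:,:2].astype(np.float32)*1000)) if len(s)>5 else print('card',len(s))
k=(im.max(2)<70)&(abs(L[...,0])<.03)&(abs(L[...,1])<.02)&(L[...,2]>.005)&(L[...,2]<.075)
q=L[k];print('clip',len(q),q.min(0).round(4) if len(q) else 0,q.max(0).round(4) if len(q) else 0)
for a in(.01,.02,.03,.04,.05):
    t=q[(q[:,2]>=a)&(q[:,2]<a+.01)]
    if len(t): print(a,len(t),t.min(0).round(4),t.max(0).round(4))
im2,d2,c2=shot('side');im3,_,c3=shot('top')
u,v=proj(c2,[.522,.25,.16]).astype(int)
B=im2[max(v-50,0):v+50,max(u-80,0):u+80]
save(sys.argv[1],np.vstack([im[60:360,120:520],cv2.resize(B,(400,250),interpolation=cv2.INTER_CUBIC)]))
E
python3 look.py v6.png
```

```text
time_s: 8.68
ee_pos: [0.5217, 0.251, 0.2571]
eef_rot: [3.141, 0.001, 0.117]
force: [0.3, 0.6, -0.9]
grip_width: 0.0177
time_s: 9.3
ee_pos: [0.5221, 0.2499, 0.2574]
eef_rot: [3.141, 0.0, -0.435]
force: [0.2, 0.8, -0.9]
grip_width: 0.0171
9.3 [0.5221 0.2499 0.2574] [ 3.141  0.    -0.435] 0.017080365509354663
[(0.83, array([315., 206.]), array([0.5195, 0.2488, 0.15  ]))]
card 162 [0.5278 0.2633 0.1493] ((526.7682495117188, 261.8675231933594), (43.80257034301758, 2.6892523765563965), 65.12236022949219)
clip 785 [-0.0232 -0.0152  0.0051] [0.0172 0.0042 0.0603]
0.01 213 [-0.0143 -0.0149  0.0104] [ 0.0107 -0.0023  0.02  ]
0.02 254 [-0.0191 -0.0151  0.0201] [0.0146 0.0009 0.03  ]
0.03 177 [-0.0218 -0.0152  0.03  ] [0.0172 0.0042 0.0398]
0.04 47 [-0.0219 -0.0152  0.0401] [ 0.0164 -0.011   0.05  ]
0.05 49 [-0.0232 -0.015   0.05  ] [ 0.0169 -0.0098  0.0589]
```

View pics/v6.png

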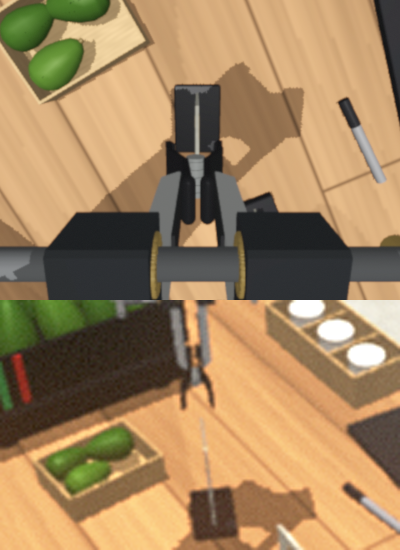

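The clip is held symmetrically, with its lips 60 mm below the TCP. In the wrist camera's frame it sits about 2 mm to -x of the card line, with the card visible between the jaws at (197,120). I'll shift by 0.2 cm, descend to just above the edge and look again.

```bash
python3 -m inch '[0.2,0,0.5,0,0,0,0,0,0,1.2,0,0,0,0,0,0,1.2,0,0,0,0,0,0,1,0,0,0,0,0,0,0.3,0,0,0,0,0,0,0,0,0,0,0]'
python3 look.py v7.png
```

```text
time_s: 10.25
ee_pos: [0.5238, 0.2494, 0.2154]
eef_rot: [3.142, 0.0, -0.435]
force: [-1.0, 0.8, -1.1]
grip_width: 0.0171
10.25 [0.5238 0.2494 0.2154] [ 3.142  0.    -0.435] 0.017110263063331493
[(0.64, array([314., 216.]), array([0.5213, 0.2508, 0.15  ]))]
card 166 [0.5297 0.2675 0.1492] ((529.5491333007812, 267.082275390625), (31.958694458007812, 2.3606534004211426), 64.96595001220703)
clip 804 [-0.0234 -0.0151  0.0051] [0.0176 0.0037 0.0599]
0.01 224 [-0.0142 -0.0151  0.0102] [ 0.0107 -0.0023  0.0199]
0.02 257 [-0.0189 -0.0151  0.0202] [0.0146 0.0012 0.0299]
0.03 175 [-0.0217 -0.015   0.0301] [0.0172 0.0037 0.0397]
0.04 56 [-0.0219 -0.0151  0.0401] [ 0.0171 -0.0103  0.0499]
0.05 56 [-0.0234 -0.0151  0.05  ] [ 0.0176 -0.01    0.0599]
```

View pics/v7.png

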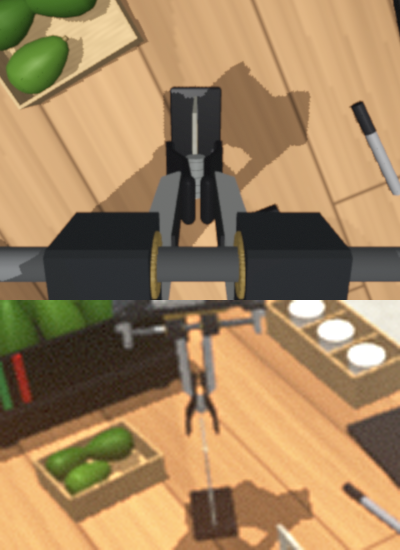

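The card is between the jaws within 1 mm laterally and about 1.5 mm along its width. The side crop shows the jaws straddling the edge at (203,425). Final slow descent of 2.5 cm.

```bash
python3 -m inch '[0,0.1,0.4,0,0,0,0,0,0,0.5,0,0,0,0,0,0,0.5,0,0,0,0,0,0,0.5,0,0,0,0,0,0,0.4,0,0,0,0,0,0,0.2,0,0,0,0,0,0,0,0,0,0,0,0,0,0,0,0,0,0]'
python3 look.py v8.png
```

```text
time_s: 11.45
ee_pos: [0.5234, 0.2485, 0.1906]
eef_rot: [-3.141, -0.0, -0.435]
force: [-0.1, -0.2, -0.6]
grip_width: 0.0174
11.45 [0.5234 0.2485 0.1906] [-3.141 -0.    -0.435] 0.017356259423262962
[(0.93, array([314., 227.]), array([0.521 , 0.2492, 0.15  ]))]
card 179 [0.529  0.2662 0.1487] ((521.7091674804688, 250.42184448242188), (69.06985473632812, 2.8185675144195557), 65.04351043701172)
clip 812 [-0.0233 -0.0151  0.0051] [0.0178 0.0044 0.059 ]
0.01 226 [-0.0143 -0.0151  0.0101] [ 0.0108 -0.0022  0.02  ]
0.02 259 [-0.019 -0.015  0.02 ] [0.0146 0.0012 0.03  ]
0.03 177 [-0.0217 -0.0151  0.0301] [0.0171 0.0044 0.0399]
0.04 57 [-0.0221 -0.0151  0.0404] [ 0.0169 -0.0103  0.0498]
0.05 56 [-0.0233 -0.0151  0.05  ] [ 0.0178 -0.0096  0.059 ]
```

View pics/v8.png

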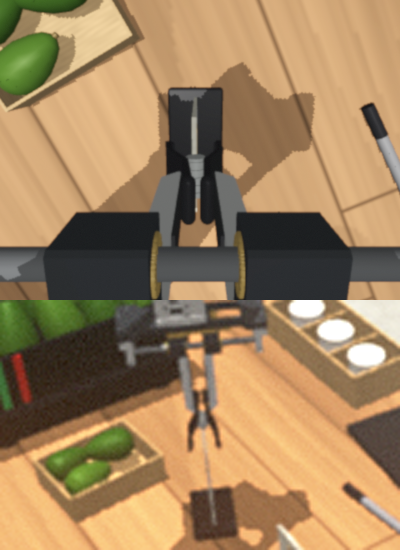

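The jaws sit on either side of the card edge with the card on the barrel line, and the force readings show no contact. The full card edge measures (0.5217,0.2504) against a clip centre of (0.5213,0.2506). Handing in.

```bash
python3 -c "
from station import ctrl
print(ctrl.hand_in());o=ctrl.get_obs();print(o['time_s'],o['ee_pos'],o['grip_width'],o['force'])"
```

```text
the job is handed in; nothing more can be done
None
the job is handed in; nothing more can be done
```

I pinched the bigger black clip to its stop on the parking strip, lifted it off and lowered its open jaws over the middle of the tall card's top edge. I handed in at about 11.5 s with 20 N of grip still on.

**Last checks:**
- **Clip open:** the gripper reads 17 mm, against the 19 mm given over the levers at the stop. Depth shows the jaws about 41 mm over the outside, where 43 mm was given, so I take it as fully open.
- **Position on the card:** the clip centre is within about 1 mm of the card's middle. The lips are at about z = 0.131 m, so the 0.150 m edge is about 19 mm up into the jaws.
- **Contact:** force readings stayed under 1.5 N each time I read them during the carry and descent, so I saw no sign of touching the card. The final pictures show a jaw on each side of it.
- **Everything else:** I moved nothing else on purpose, but I did not take a last picture of the small clip and the rest of the table.

**Small disagreement:** the wrist camera put the clip about 3 mm off the tool's centre line. I aligned clip to card within that same camera's frame, and the side view agreed.

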